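# Set out a gauge block with the sprung tongs

### The job

Take the sprung tongs, squeeze them shut on the taller of the two steel gauge blocks, lift it and set it down upright, without dropping it, near the middle of the top of the flat-lying steel block with holes, so that it can take up the block's temperature. Then stand the tongs back upright on their green pad at the spot where they stood. Only the tongs may touch the taller gauge block, never the gripper; leave the shorter gauge block where it is.

Things in the scene. Friction and masses are not known exactly. Their poses are not given: they have to be found in the camera images.
- tongs: Sprung tongs, 118 mm tall, 0.1 kg, standing on open white jaws, steel bow on top, on a green pad (90 x 100 mm, 4 mm thick). Origin at the underside, midway between the jaws; z up; the arms close along y. Jaws: 30 mm wide (x), 20 tall, 5 thick, gaping 34 mm inside, 46 outside. To grip a block the jaws' undersides go to about 3 mm above what it stands on.
- tongs_grip (a point): Where to pinch the tongs, along their y: midway between the blue plates (26 mm wide in x), 64 mm above the jaws' underside, 54 below the bow's top; plates reach 18 mm up and down. Free width 42 mm at upper, 50 at lower ends. Squeezed to 46: held, jaws gape 26; to 36: jaws shut on 9 mm. Spring 3 to 7 N; squeeze with 20 to 40 N. Back to 46 drops the block, keeps the tongs.
- gauge_tall: The taller gauge block: bright steel bar 9 mm thick (own x), 35 mm long (own y), 20 mm tall, 0.05 kg, standing on the plate. Origin at the centre of its underside, z up. Grip it with the tongs across the 9 mm.
- gauge_short: The shorter gauge block: the same but 10 mm tall, standing nearby; to be left alone. Origin at the centre of its underside.
- steel_block: Grey steel block with round holes, lying flat on the plate, 51 mm (x) by 76 mm (y) by 25 mm tall, loose but heavy (0.76 kg). Origin at the centre of its underside; its flat top is 25 mm above. (The brighter block of the same sort standing on edge at the back is not meant.)
Not all that is in view belongs to the job. What is shaped like the steel_block but yellow is not meant. Leave any red look-alike of the gauge_tall alone.

How it is judged:
By the outcome, as a careful person would: the job done as asked, in the order asked, and still so for the second after the job is handed in, with the robot touching nothing.
It also fails if it takes over 58 s, if anything falls off the work surface, if the arm or the gripper's body presses on something with over 40 N, if the wrist force passes 120 N, or if a joint passes its speed limit or range.

### The arm

A 6-joint arm with a two-finger parallel gripper is mounted at the origin on the work surface; the furniture and walls round the work are solid. World frame = base frame: x ahead of the robot, y to its left, z up, the work surface at z = 0. Lengths are in mm, angles in degrees, forces in N, time in s.
With the tool pointing down it reaches from about 300 to 850 mm from the base axis. Payload 4.2 kg.
Tool frame: the origin (TCP) lies at the very end of the fingers, on their centre line; the grasp point (between the pads) lies 19 mm behind it; z points along the fingers, y is the line along which they close (so a half turn about z gives the same grasp; the last joint's range is limited). The gripper opens to 91 mm and grips with 3 to 60 N. Pads are 32 mm wide; open, the fingers measure 118 mm over their backs; the gripper's body (76 mm by 178 mm) begins 60 mm behind the grasp point.
Start: joints at [-69.213, 18.312, 89.639, -0, 72.044, -1.146], TCP at [214.778, -533.398, 213.976] pointing down, gripper open.
Joint ranges: [-177.97, 177.97], [-48.28, 115.42], [12.27, 149.76], [-77.06, 257.06], [2.81, 150.46], [-146.56, 146.56]. Speed limits (degrees/s): [147.25, 147.25, 180, 180, 180, 180].

### API

Orientations are given as [roll, pitch, yaw] about the fixed x, y, z axes, in that order (R = Rz(yaw) Ry(pitch) Rx(roll)).
In Python, from workcell import * gives the robot as it stands.
- The arm moves only by the tool move_arm, never from a script. Its argument "motion" is a list of rows, each a list of 3 entries, a list of its own where there are three numbers: the finger opening in mm, from 0 to 91.2, then the shift along the world's x, y, z in units of 25 mm (1.0 is 25 mm), then the turn, a rotation vector about the world's x, y, z in units of 4 degrees (1.0 is 4 degrees). In form: [[grip, [x, y, z], [ax, ay, az]], ...]. A call has 1 to 20 rows; each row shifts and turns the commanded pose from where the row before left it; what a row does not reach is not made up. A row lasts 1/12 s, in which the tool goes at most 41.7 mm and 7.16 degrees, less where a joint would pass 70% of its speed; a pose out of reach is approached as far as the arm can. A call with a number of a shift or a turn outside -1 to 1 is refused whole. A call with a gripper value outside its range is refused whole. The fingers move at their own pace and stop on an object; "grip_force" is the grip in N (left out, the last holds). Time passes only in rows, so rows that do not move let the fingers close. It gives the time, the measured TCP pose, the force, the opening and the grip force at its end, in the units of the state.
- state(): the state, without advancing time (a new reading comes with each control period).
- grab_frame(name): name is "side" or "top" or "wrist"; returns the picture (420x560x3 uint8, blue, green, red); there is no depth.
- camera_info(name): a dict with "fx", "fy", "cx", "cy" (pixels), "rvec" (rotation vector, rad) and "tvec" (3), from world to camera coordinates, as OpenCV has them. Camera axes: x right, y down, z forward; pixel columns grow to the right and rows downward; lengths in mm; the calibration is good to about 2 mm. The wrist camera is an equidistant fisheye: a pixel r from the principal point sees the ray r / f radians off the axis. A picture is of the moment at which its call begins: read the wrist's pose just before it. camera_info takes no time and is no camera call; for the wrist camera it gives the pose at the moment of the call.
- job_done(): hands the job in; it is judged then, once.
The state is a dict: "time_s": time; "qpos": joint angles; "qvel": joint speeds; "effort": joint torques, N m; "ee_pos": TCP position; "ee_rot": TCP orientation; "force": force on the tool from outside, world axes, zero at the start; "torque": the same for the moment, N m; "gripper_width": finger opening in mm; "gripper_force": force on a finger pad.
Only numpy, scipy, OpenCV 4.12 (cv2) and the standard library are available. Lean on these libraries where they do the work, as an engineer would, in place of code of your own. Each camera call takes 0.05 s, during which the arm holds its last target. There are 200 camera calls.

## Working session

There is one attempt and no reset: what is moved stays moved. The work goes in short steps, Python scripts to look and compute and a tool call to move; the robot and the scene stay as the last step left them, time stands still between calls to the robot, and variables do not carry over. Pictures are saved under pics/ and viewed, at most 10 in all, crops included, and the job is handed in when it is done.

Besides the shell and the picture viewer there is one more tool, called after "Request:" by a JSON object that holds its "name" and its "arguments", one argument or row to a line. move_arm: Moves the arm, as the interface text tells. Shifts and turns lie within -1 to 1; 1 stands for 25 mm of shift or 4 degrees of turn. Its arguments: {"type":"object","properties":{"motion":{"type":"array","items":{"type":"array"}},"grip_force":{"type":"number"}},"required":["motion"]}

```bash
mkdir -p pics; cat > h.py <<'E'
from workcell import *
import numpy as np, cv2
def ray(name,uv,ci=None):
    c=ci or camera_info(name); R=cv2.Rodrigues(np.array(c['rvec'],float))[0]; t=np.array(c['tvec'],float).ravel()
    x=(uv[0]-c['cx'])/c['fx']; y=(uv[1]-c['cy'])/c['fy']
    if name=='wrist':
        r=np.hypot(x,y); d=np.array([x/r*np.sin(r),y/r*np.sin(r),np.cos(r)]) if r>0 else np.array([0,0,1.])
    else: d=np.array([x,y,1.])
    return -R.T@t, R.T@d
def at(name,uv,z,ci=None):
    o,d=ray(name,uv,ci); return (o+d*(z-o[2])/d[2]).round(1)
def proj(name,P,ci=None):
    c=ci or camera_info(name); R=cv2.Rodrigues(np.array(c['rvec'],float))[0]; t=np.array(c['tvec'],float).ravel()
    p=R@np.array(P,float)+t
    if name=='wrist':
        r=np.hypot(p[0],p[1]); th=np.arctan2(r,p[2]); return np.array([c['cx']+c['fx']*th*p[0]/r,c['cy']+c['fy']*th*p[1]/r]).round(1)
    return np.array([c['cx']+c['fx']*p[0]/p[2],c['cy']+c['fy']*p[1]/p[2]]).round(1)
E
python3 - <<'E'
from h import *
t=grab_frame('top'); s=grab_frame('side')
cv2.imwrite('pics/t0.png',t); cv2.imwrite('pics/s0.png',s)
for n in('top','side','wrist'):
    c=camera_info(n); o,d=ray(n,(c['cx'],c['cy'])); print(n,c['fx'],o.round(),d.round(2))
print(state())
E
```

```text
top 389.8378337668098 [389. -75. 908.] [ 0.14  0.01 -0.99]
side 387.9122647073994 [488. 698. 414.] [-0.01 -0.91 -0.41]
wrist 325.19226210127806 [ 278. -508.  384.] [-0.23 -0.09 -0.97]
{'time_s': 0.1, 'qpos': array([-6.92134775e+01,  1.83482655e+01,  8.97005016e+01,  1.87508009e-03,
        7.20437089e+01, -1.14552403e+00]), 'qvel': array([-0.00903089, -0.10452932, -0.07609534, -0.0523581 ,  0.09740519,
        0.03202523]), 'effort': array([-2.39749204e-05, -4.13332987e+01, -2.32509917e+01,  7.28518981e-02,
        4.21673153e-02, -5.08384767e-05]), 'ee_pos': array([ 214.61734435, -532.95061747,  213.19411769]), 'ee_rot': array([-1.79907578e+02, -3.63122107e-03,  2.19314641e+01]), 'force': array([ 0.47336033,  0.55375377, -0.95422156]), 'torque': array([-0.00858729, -0.01467411,  0.00898269]), 'gripper_force': 0.0, 'gripper_width': 91.38539981564324}
```

View pics/t0.png

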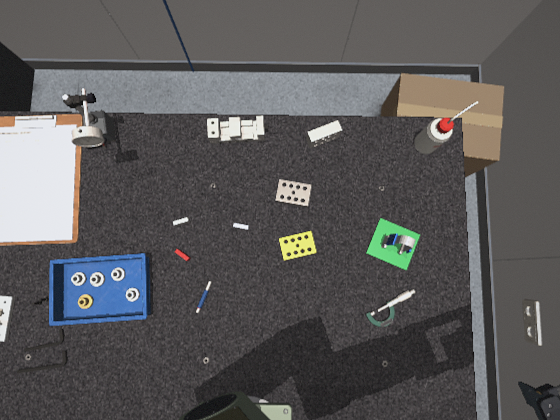

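View pics/s0.png

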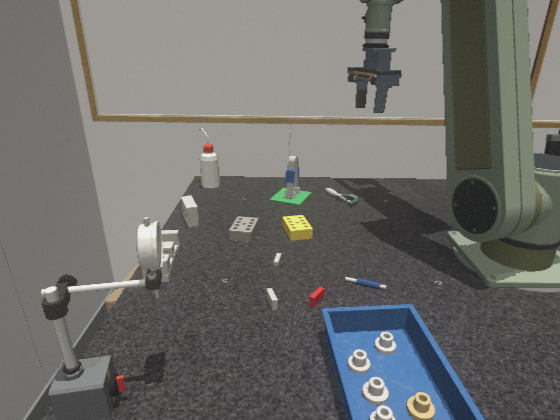

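Top view: candidates for the gauge block are bright bars at (180,221) and (241,226), plus a red one at (182,254), which is not meant. The grey flat block is at (293,192), the yellow one at (297,245), and the tongs on the green pad are at (395,243). In the side view the bars are at (271,298), which looks taller, and (277,259). I'll confirm in an enlarged crop.

```bash
python3 - <<'E'
from h import *
t=cv2.imread('pics/t0.png'); s=cv2.imread('pics/s0.png')
def crop(im,x,y,w,h,W,H): return cv2.resize(im[y:y+h,x:x+w],(W,H),interpolation=cv2.INTER_CUBIC)
a=crop(t,165,205,100,35,800,280)
b=np.hstack([crop(t,362,212,64,64,320,320),crop(s,250,245,80,70,366,320)[:, :366],crop(t,270,172,50,140,114,320)])
cv2.imwrite('pics/c1.png',np.vstack([a,b]))
for n,uv in(('A',(180,221)),('B',(241,226)),('steel',(293,192)),('pad',(394,244))):print(n,at('top',uv,{'steel':25,'A':20,'B':10,'pad':4}[n]))
for uv,z in(((271,298),10),((277,259),5)):print(at('side',uv,z))
E
```

```text
A [498.8 159.2  20. ]
B [490.6  19.5  10. ]
steel [569.7 -99.8  25. ]
pad [ 454.8 -335.6    4. ]
[500.7 157.3  10. ]
[491.9  21.6   5. ]
```

View pics/c1.png

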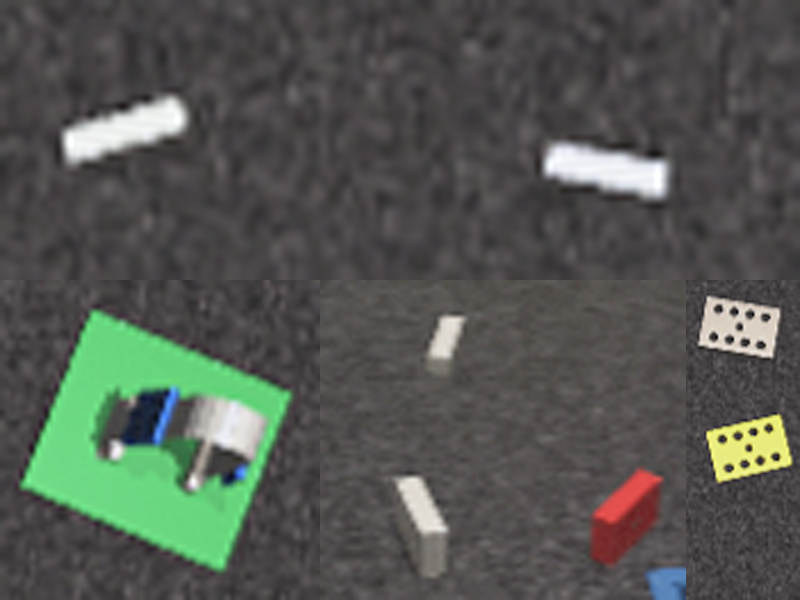

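The side crop shows bar A, lower left in that crop (top view (180,221)), clearly taller than bar B (241,226), so A is the gauge_tall, near (499,158). The flat grey block at top view (293,192) is the steel block. Next I'll look at the tongs up close with the wrist camera.

Request:
{"name": "move_arm", "arguments": {
  "motion": [
    [91,[1,1,0.1],[0,0,0]],
    [91,[1,1,0.1],[0,0,0]],
    [91,[1,1,0.2],[0,0,0]],
    [91,[1,1,0.2],[0,0,0]],
    [91,[1,1,0.2],[0,0,0]],
    [91,[1,1,0.2],[0,0,0]],
    [91,[0.6,0.8,0],[0,0,0]],
    [91,[0,0,0],[0,0,0]],
    [91,[0,0,0],[0,0,0]]
  ]
}}

```text
time_s: 0.85
ee_pos: [380.2, -362.5, 238.7]
ee_rot: [-180.0, 0.0, 22.1]
force: [0.2, -0.2, -0.8]
gripper_width: 91.0
gripper_force: 0.0
```

```bash
python3 - <<'E'
from h import *
import pickle
c=camera_info('wrist'); w=grab_frame('wrist'); cv2.imwrite('pics/w1.png',w); pickle.dump(c,open('w1.pkl','wb'))
o,d=ray('wrist',(c['cx'],c['cy']));print(o.round(),d.round(2),proj('wrist',(455,-336,4)),proj('wrist',(455,-336,122)))
E
```

```text
[ 443. -338.  410.] [-0.23 -0.09 -0.97] [283.2 119.7] [284.2 115.8]
```

View pics/w1.png

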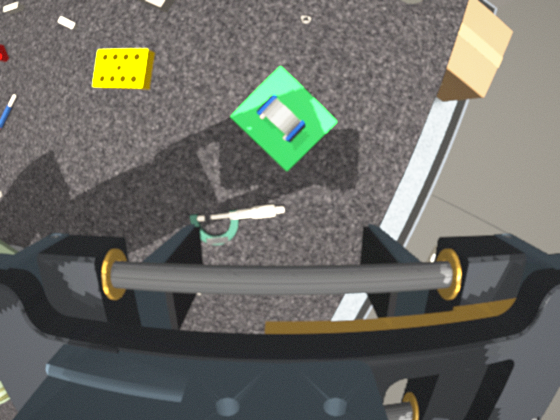

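The tongs are seen from nearly straight above at (283,118), with two blue plates at (270,105) and (294,132) and the bow between them. The pad corners are at (282,66), (338,122), (287,170) and (231,117). I'll enlarge this area.

```bash
python3 - <<'E'
from h import *
w=cv2.imread('pics/w1.png'); cv2.imwrite('pics/w1c.png',cv2.resize(w[58:178,224:344],(600,600),interpolation=cv2.INTER_CUBIC))
E
```

```text
(no output)
```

View pics/w1c.png

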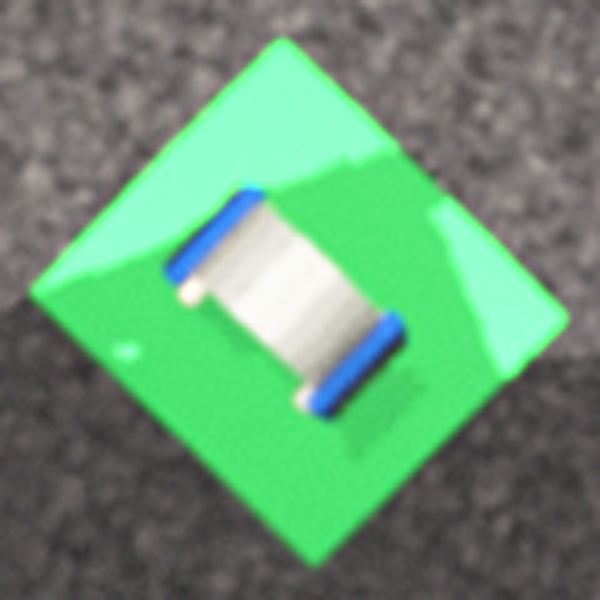

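```bash
python3 - <<'E'
from h import *
import pickle
c=pickle.load(open('w1.pkl','rb'))
def P(u,v,z): return at('wrist',(224-.4+u/5,58-.4+v/5),z,c)
pad=[P(*q,4) for q in((283,37),(570,318),(315,567),(31,290))]
print('pad',pad,np.mean(pad,0)); 
for i in range(4):
    d=pad[(i+1)%4]-pad[i];print(np.linalg.norm(d).round(1),np.degrees(np.arctan2(d[1],d[0])).round(1))
# plates outer edges (lower ends z~50) 
a=[P(*q,50) for q in((243,188),(166,270),(408,322),(328,418))]
print('plates',a,np.mean(a,0))
for i,j in((0,1),(2,3),(0,2),(1,3)):
    d=a[j]-a[i];print(np.linalg.norm(d).round(1),np.degrees(np.arctan2(d[1],d[0])).round(1))
b=[P(*q,115) for q in((265,205),(200,272),(382,310),(312,383))]
print('bow',b,np.mean(b,0))
# gauge A, steel from top and side
A=[at('top',q,20) for q in((165+61/8,205+138/8),(165+66/8,205+167/8),(165+188/8,205+123/8),(165+181/8,205+95/8))]
print('A',A,np.mean(A,0)); d=(A[2]+A[3]-A[0]-A[1])/2; print(np.linalg.norm(d),np.degrees(np.arctan2(d[1],d[0])))
S=[at('top',(270+u*50/114,172+v*140/320),25) for u,v in((706-686,297-281),(780-686,311-281),(773-686,358-281),(699-686,345-281))]
print('S',S,np.mean(S,0))
for i in range(4):
    d=S[(i+1)%4]-S[i];print(np.linalg.norm(d).round(1),np.degrees(np.arctan2(d[1],d[0])).round(1))
E
```

```text
pad [array([ 518.3, -305.5,    4. ]), array([ 480.3, -398.1,    4. ]), array([ 397.6, -363.2,    4. ]), array([ 436.2, -271.3,    4. ])] [ 458.1   -334.525    4.   ]
100.1 -112.3
89.8 157.1
99.7 67.2
88.9 -22.6
plates [array([ 474.9, -313.9,   50. ]), array([ 451.8, -305. ,   50. ]), array([ 461. , -358.4,   50. ]), array([ 434.6, -350.3,   50. ])] [ 455.575 -331.9     50.   ]
24.8 158.9
27.6 162.9
46.6 -107.3
48.5 -110.8
bow [array([ 467.8, -322.8,  115. ]), array([ 452.2, -316.6,  115. ]), array([ 458.1, -349.4,  115. ]), array([ 441. , -342.8,  115. ])] [ 454.775 -332.9    115.   ]
A [array([495.7, 176.1,  20. ]), array([487.3, 174.2,  20. ]), array([500.6, 139.7,  20. ]), array([508.7, 142.1,  20. ])] [498.075 158.025  20.   ]
36.68766822789368 -68.99612641465482
S [array([599.9, -66.5,  25. ]), array([ 586.5, -141.8,   25. ]), array([ 538.2, -135. ,   25. ]), array([550.3, -60.2,  25. ])] [ 568.725 -100.875   25.   ]
76.5 -100.1
48.8 172.0
75.8 80.8
50.0 -7.2
```

Request:
{"name": "move_arm", "arguments": {
  "motion": [
    [91,[0.15,0.06,0],[0,0,1]],
    [91,[0.15,0.06,0],[0,0,1]],
    [91,[0.15,0.06,0],[0,0,1]],
    [91,[0.15,0.06,0],[0,0,1]],
    [91,[0.15,0.06,0],[0,0,1]],
    [91,[0.15,0.06,0],[0,0,1]],
    [91,[0.15,0.06,0],[0,0,1]],
    [91,[0.15,0.06,0],[0,0,1]],
    [91,[0.15,0.06,0],[0,0,1]],
    [91,[0.15,0.06,0],[0,0,1]],
    [91,[0.15,0.06,0],[0,0,1]],
    [91,[0.15,0.06,0],[0,0,1]],
    [91,[0.15,0.06,0],[0,0,1]],
    [91,[0.15,0.06,0],[0,0,1]],
    [91,[0.15,0.06,0],[0,0,1]],
    [91,[0.15,0.06,0],[0,0,1]],
    [91,[0.15,0.06,0],[0,0,1]],
    [91,[0.15,0.06,0],[0,0,1]],
    [91,[0.15,0.06,0],[0,0,1]],
    [91,[0.15,0.06,0],[0,0,1]]
  ]
}}

```text
time_s: 2.57
ee_pos: [453.9, -334.8, 238.5]
ee_rot: [-180.0, -0.0, 102.0]
force: [-0.5, -0.4, 0.2]
gripper_width: 91.1
gripper_force: 0.0
```

Request:
{"name": "move_arm", "arguments": {
  "motion": [
    [91,[0,0,-0.2],[0,0,1]],
    [91,[0,0,-0.2],[0,0,1]],
    [91,[0,0,-0.2],[0,0,1]],
    [91,[0,0,-0.2],[0,0,1]],
    [91,[0,0,-0.2],[0,0,1]],
    [91,[0,0,-0.2],[0,0,1]],
    [91,[0,0,-0.2],[0,0,1]],
    [91,[0,0,-0.2],[0,0,1]],
    [91,[0,0,-0.2],[0,0,1]],
    [91,[0,0,-0.2],[0,0,1]],
    [91,[0,0,0],[0,0,1]],
    [91,[0,0,0],[0,0,1]],
    [91,[0,0,0],[0,0,1]],
    [91,[0,0,0],[0,0,1]],
    [91,[0,0,0],[0,0,0.3]],
    [91,[0,0,0],[0,0,0]]
  ]
}}

```text
time_s: 3.9
ee_pos: [454.0, -334.4, 188.6]
ee_rot: [-180.0, -0.0, 159.0]
force: [-0.1, -1.1, -0.3]
gripper_width: 91.0
gripper_force: 0.0
```

```bash
python3 - <<'E'
from h import *
import pickle
c=camera_info('wrist'); w=grab_frame('wrist'); cv2.imwrite('pics/w2f.png',w); pickle.dump(c,open('w2.pkl','wb'))
p=proj('wrist',(455,-332,100));print(p, proj('wrist',(458,-334,4)))
x,y=(p-90).astype(int); x=max(x,0);y=max(y,0); print(x,y)
cv2.imwrite('pics/w2.png',cv2.resize(w[y:y+180,x:x+240],(800,600),interpolation=cv2.INTER_CUBIC))
s=state();print(s['ee_pos'].round(1),s['ee_rot'].round(2),s['qpos'].round(1),s['time_s'])
E
```

```text
[284.4 213.3] [282.8 194.3]
194 123
[ 454.1 -334.2  188.7] [ 1.8000e+02 -3.0000e-02  1.5897e+02] [ -37.5   18.3   93.4   -0.    68.3 -106.5] 3.95
```

View pics/w2.png

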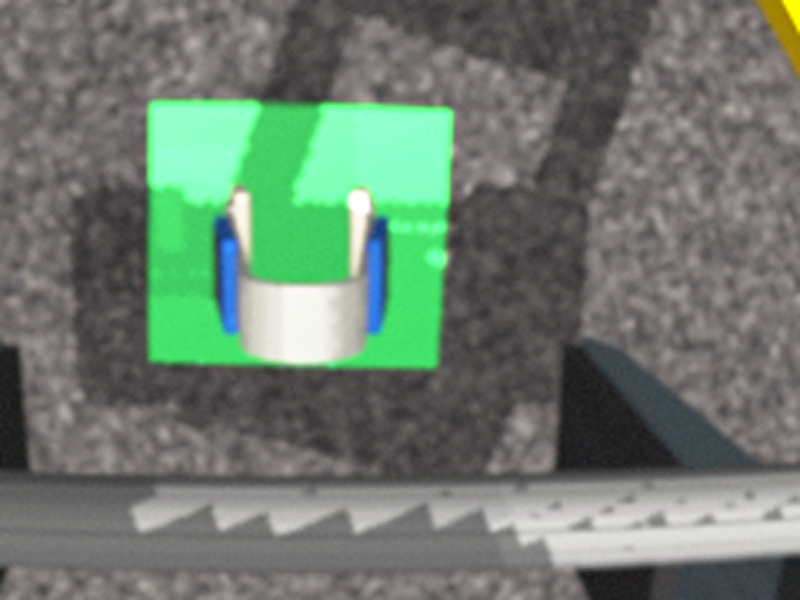

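The tongs sit between the fingers and are squared to them: plates at crop x 217–387, bow 240–365. I'll work out the offset.

```bash
python3 - <<'E'
from h import *
import pickle
c=pickle.load(open('w2.pkl','rb'))
def P(u,v,z): return at('wrist',(194-.4+u*.3,123-.4+v*.3),z,c)
th=np.radians(159); ex=np.array([np.cos(th),np.sin(th)]); ey=np.array([np.sin(th),-np.cos(th)])
T=np.array([454.1,-334.2])
for n,q,z in(('bowL',(241,285),110),('bowR',(367,287),110),('bowNearL',(247,357),112),('bowNearR',(357,360),112),('plLfar',(217,220),50),('plRfar',(387,220),50),('plLnearTop',(232,333),86),('plRnearTop',(375,333),86),('jawL',(240,190),24),('jawR',(360,195),24)):
    p=P(*q,z); d=p[:2]-T; print(n,p,'tool x %.1f y %.1f'%(d@ex,d@ey))
E
```

```text
bowL [ 443.1 -343.5  110. ] tool x 6.9 y -12.6
bowR [ 454.3 -315.7  110. ] tool x 6.4 y 17.3
bowNearL [ 459.7 -348.5  112. ] tool x -10.4 y -11.3
bowNearR [ 469.9 -324.1  112. ] tool x -11.1 y 15.1
plLfar [ 435.3 -350.9   50. ] tool x 11.6 y -22.3
plRfar [ 453.1 -304.7   50. ] tool x 11.5 y 27.2
plLnearTop [ 459.5 -353.7   86. ] tool x -12.0 y -16.3
plRnearTop [ 473.  -318.6   86. ] tool x -12.1 y 21.3
jawL [ 432.9 -344.    24. ] tool x 16.3 y -16.7
jawR [ 447.9 -309.5   24. ] tool x 14.6 y 20.8
```

Request:
{"name": "move_arm", "arguments": {
  "motion": [
    [91,[0.036,0.09,0],[0,0,0.1]],
    [91,[0,0,-0.6],[0,0,0]],
    [91,[0,0,-0.6],[0,0,0]],
    [91,[0,0,-0.6],[0,0,0]],
    [91,[0,0,-0.6],[0,0,0]],
    [91,[0,0,-0.6],[0,0,0]],
    [91,[0,0,-0.6],[0,0,0]],
    [91,[0,0,-0.6],[0,0,0]],
    [91,[0,0,-0.6],[0,0,0]],
    [91,[0,0,-0.4],[0,0,0]],
    [91,[0,0,-0.3],[0,0,0]],
    [80,[0,0,-0.1],[0,0,0]],
    [70,[0,0,0],[0,0,0]],
    [60,[0,0,0],[0,0,0]],
    [54,[0,0,0],[0,0,0]]
  ],
  "grip_force": 25
}}

```text
time_s: 5.2
ee_pos: [456.2, -331.5, 49.8]
ee_rot: [-180.0, 0.1, 159.5]
force: [0.2, -0.8, -1.2]
gripper_width: 67.5
gripper_force: 0.0
```

Request:
{"name": "move_arm", "arguments": {
  "motion": [
    [52,[0,0,0],[0,0,0]],
    [50,[0,0,0],[0,0,0]],
    [48,[0,0,0],[0,0,0]],
    [46,[0,0,0],[0,0,0]],
    [46,[0,0,0],[0,0,0]],
    [46,[0,0,0],[0,0,0]]
  ]
}}

```text
time_s: 5.7
ee_pos: [455.8, -330.9, 49.1]
ee_rot: [180.0, 0.0, 159.5]
force: [-0.4, 0.6, 1.7]
gripper_width: 46.0
gripper_force: 4.2
```

Request:
{"name": "move_arm", "arguments": {
  "motion": [
    [46,[0,0,0.1],[0,0,0]],
    [46,[0,0,0.3],[0,0,0]],
    [46,[0,0,0.5],[0,0,0]],
    [46,[0,0,0.7],[0,0,0]],
    [46,[0,0.2,0.7],[0,0,0]],
    [46,[0,0.3,0.5],[0,0,0]],
    [46,[0.1,0.5,0.3],[0,0,-0.5]],
    [46,[0.1,0.6,0.1],[0,0,-0.6]],
    [46,[0.1,0.8,0],[0,0,-0.6]],
    [46,[0.1,0.9,0],[0,0,-0.6]],
    [46,[0.1,0.9,0],[0,0,-0.6]],
    [46,[0.1,0.9,0],[0,0,-0.6]],
    [46,[0.1,0.9,0],[0,0,-0.6]],
    [46,[0.1,0.9,0],[0,0,-0.6]],
    [46,[0.1,0.9,0],[0,0,-0.6]],
    [46,[0.1,0.9,0],[0,0,-0.6]],
    [46,[0.1,0.9,0],[0,0,-0.6]],
    [46,[0.1,0.9,0],[0,0,-0.6]],
    [46,[0.1,0.9,0],[0,0,-0.6]],
    [46,[0.1,0.9,0],[0,0,-0.6]]
  ]
}}

```text
time_s: 7.37
ee_pos: [490.3, -22.3, 129.4]
ee_rot: [180.0, 0.0, 126.2]
force: [0.5, -0.0, -0.7]
gripper_width: 45.7
gripper_force: 3.0
```

Request:
{"name": "move_arm", "arguments": {
  "motion": [
    [46,[0.1,0.9,0],[0,0,-0.6]],
    [46,[0.1,0.9,0],[0,0,-0.6]],
    [46,[0.1,0.9,0],[0,0,-0.6]],
    [46,[0.1,0.8,0],[0,0,-0.6]],
    [46,[0,0.8,0],[0,0,-0.6]],
    [46,[0,0.7,0],[0,0,-0.6]],
    [46,[0,0.6,0],[0,0,-0.6]],
    [46,[0,0.4,0],[0,0,0]],
    [46,[0,0.3,0],[0,0,0]],
    [46,[0,0.2,0],[0,0,0]],
    [46,[0,0,0],[0,0,0]],
    [46,[0,0,0],[0,0,0]]
  ]
}}

```text
time_s: 8.37
ee_pos: [500.6, 138.5, 129.0]
ee_rot: [-180.0, 0.0, 109.6]
force: [-0.3, -0.4, -0.2]
gripper_width: 45.8
gripper_force: 3.0
```

```bash
python3 - <<'E'
from h import *
import pickle
s=state();print(s['ee_pos'].round(1),s['ee_rot'].round(2),s['qpos'].round(1),s['time_s'],s['gripper_width'])
c=camera_info('wrist'); w=grab_frame('wrist'); pickle.dump(c,open('w3.pkl','wb'))
sd=grab_frame('side'); cv2.imwrite('pics/s3.png',sd); cv2.imwrite('pics/w3f.png',w)
p=proj('wrist',(498,158,20)); print(p, proj('side',(498,158,20)), proj('side',(498,158,90)))
x,y=np.clip((p-[100,80]).astype(int),0,[360,240]);print(x,y)
a=cv2.resize(w[y:y+180,x:x+200],(400,360),interpolation=cv2.INTER_CUBIC)
b=cv2.resize(sd[130:330,180:380],(400,400),interpolation=cv2.INTER_CUBIC)[:360]
cv2.imwrite('pics/w3.png',np.hstack([a,b]))
E
```

```text
[500.6 138.5 129. ] [-1.7999e+02  2.0000e-02  1.0956e+02] [ 14.2  17.5 104.2  -0.   58.4  -5.3] 8.3667 45.8372547906478
[286.1 185.3] [272.6 293.4] [272.7 257.6]
186 105
```

View pics/w3.png

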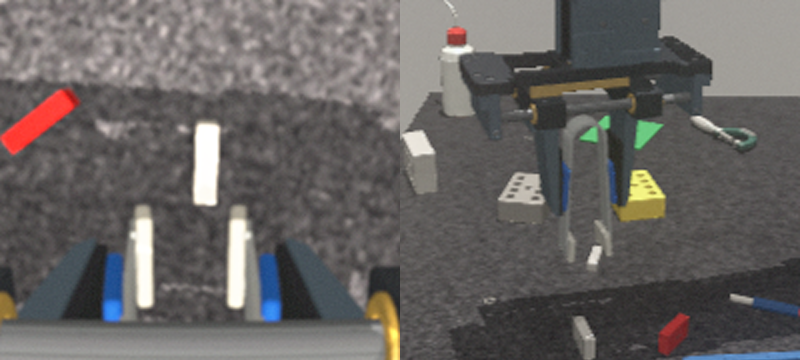

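Left half: the gauge's top face spans crop x 195–218, y 129–205, and the open jaws are at x≈144 and 238. Right half (side view): the tongs hang straight with the jaws open. Computing the offset next.

```bash
python3 - <<'E'
from h import *
import pickle
c=pickle.load(open('w3.pkl','rb'))
def P(u,v,z): return at('wrist',(186-.25+u*.5,105-.25+v*.5),z,c)
th=np.radians(109.6); ex=np.array([np.cos(th),np.sin(th)]); ey=np.array([np.sin(th),-np.cos(th)])
T=np.array([500.6,138.5])
G=[P(*q,20) for q in((196,129),(219,129),(194,205),(217,204))]
print(G,np.mean(G,0)); d=G[0]+G[1]-G[2]-G[3]; print(np.linalg.norm(d)/2,np.degrees(np.arctan2(d[1],d[0])))
m=np.mean(G,0)[:2]-T; print('tool x,y',m@ex,m@ey)
for n,q,z in(('Lin',(152,212),104),('Lnearin',(153,305),84),('Rin',(230,212),104),('Rnear',(230,305),84),('Lfar-out',(134,206),104),('Rfarout',(248,206),104)):
    p=P(*q,z)[:2]-T; print(n,(p@ex).round(1),(p@ey).round(1))
E
```

```text
[array([491.3, 170.9,  20. ]), array([500.6, 174.3,  20. ]), array([501.8, 138.7,  20. ]), array([511.3, 142.6,  20. ])] [501.25  156.625  20.   ]
33.66247911250746 108.3542126910417
tool x,y 16.856747811432093 6.692397046035093
Lin 18.3 -12.4
Lnearin -21.4 -13.9
Rin 18.3 11.9
Rnear -21.4 13.8
Lfar-out 20.2 -18.0
Rfarout 20.2 17.6
```

Request:
{"name": "move_arm", "arguments": {
  "motion": [
    [46,[0,0.4,0],[0,0,0]],
    [46,[0,0.33,0],[0,0,0]],
    [46,[0,0,-0.3],[0,0,0]],
    [46,[0,0,-0.5],[0,0,0]],
    [46,[0,0,-0.5],[0,0,0]],
    [46,[0,0,-0.5],[0,0,0]],
    [46,[0,0,-0.4],[0,0,0]],
    [46,[0,0,-0.3],[0,0,0]],
    [46,[0,0,-0.2],[0,0,0]],
    [46,[0,0,-0.2],[0,0,0]],
    [46,[0,0,-0.2],[0,0,0]],
    [46,[0,0,-0.14],[0,0,0]],
    [46,[0,0,0],[0,0,0]],
    [46,[0,0,0],[0,0,0]]
  ]
}}

```text
time_s: 9.63
ee_pos: [500.8, 157.1, 48.0]
ee_rot: [180.0, 0.0, 109.5]
force: [-0.1, -0.3, 0.1]
gripper_width: 46.1
gripper_force: 3.0
```

```bash
python3 - <<'E'
from h import *
import pickle
s=state();print(s['ee_pos'].round(1),s['ee_rot'].round(2),s['force'],s['gripper_width'])
c=camera_info('wrist'); w=grab_frame('wrist'); pickle.dump(c,open('w4.pkl','wb'))
sd=grab_frame('side')
p=proj('wrist',(500.5,157,20)); print(p)
x,y=np.clip((p-[100,80]).astype(int),0,[360,240]);print(x,y)
a=cv2.resize(w[y:y+180,x:x+200],(400,360),interpolation=cv2.INTER_CUBIC)
b=cv2.resize(sd[230:320,222:322],(400,360),interpolation=cv2.INTER_CUBIC)
cv2.imwrite('pics/w4.png',np.hstack([a,b]))
E
```

```text
[500.8 157.1  48. ] [179.99   0.   109.53] [-0.11393088 -0.29429821  0.07675869] 46.08843670346947
[280.7 236.8]
180 156
```

View pics/w4.png

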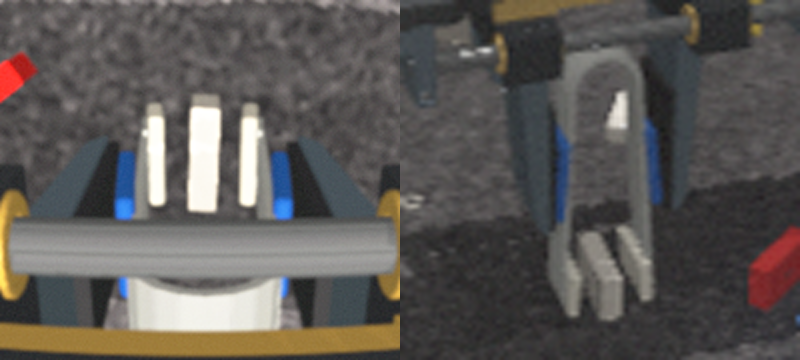

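The gauge (crop x 190–220) lies centred between the jaws (x 155 and 250). Squeezing now.

Request:
{"name": "move_arm", "arguments": {
  "motion": [
    [44,[0,0,0],[0,0,0]],
    [42,[0,0,0],[0,0,0]],
    [40,[0,0,0],[0,0,0]],
    [38,[0,0,0],[0,0,0]],
    [36,[0,0,0],[0,0,0]],
    [34,[0,0,0],[0,0,0]],
    [30,[0,0,0],[0,0,0]],
    [30,[0,0,0],[0,0,0]],
    [30,[0,0,0],[0,0,0]],
    [30,[0,0,0],[0,0,0]]
  ],
  "grip_force": 32
}}

```text
time_s: 10.57
ee_pos: [500.8, 157.1, 48.0]
ee_rot: [180.0, -0.0, 109.5]
force: [-0.8, 0.2, -0.2]
gripper_width: 35.5
gripper_force: 32.0
```

Request:
{"name": "move_arm", "arguments": {
  "motion": [
    [30,[0,0,0.1],[0,0,0]],
    [30,[0,0,0.2],[0,0,0]],
    [30,[0,0,0.4],[0,0,0]],
    [30,[0,0,0.6],[0,0,0]],
    [30,[0,-0.1,0.6],[0,0,-0.2]],
    [30,[0.1,-0.3,0.5],[0,0,-0.4]],
    [30,[0.15,-0.5,0.2],[0,0,-0.5]],
    [30,[0.2,-0.7,0],[0,0,-0.5]],
    [30,[0.2,-0.8,0],[0,0,-0.5]],
    [30,[0.2,-0.8,0],[0,0,-0.5]],
    [30,[0.2,-0.8,0],[0,0,-0.5]],
    [30,[0.2,-0.8,0],[0,0,-0.5]],
    [30,[0.25,-0.8,0],[0,0,-0.5]],
    [30,[0.25,-0.8,0],[0,0,-0.5]],
    [30,[0.25,-0.8,0],[0,0,-0.5]],
    [30,[0.25,-0.8,0],[0,0,-0.5]],
    [30,[0.25,-0.7,0],[0,0,-0.5]],
    [30,[0.2,-0.6,0],[0,0,-0.5]],
    [30,[0.2,-0.4,0],[0,0,-0.5]],
    [30,[0.11,-0.3,0],[0,0,-0.5]]
  ]
}}

```text
time_s: 12.23
ee_pos: [576.4, -94.3, 113.0]
ee_rot: [180.0, -0.0, 78.9]
force: [-0.0, 0.8, -1.7]
gripper_width: 35.7
gripper_force: 32.0
```

Request:
{"name": "move_arm", "arguments": {
  "motion": [
    [30,[0,-0.1,0],[0,0,0]],
    [30,[0,0,0],[0,0,0]],
    [30,[0,0,0],[0,0,0]]
  ]
}}

```text
time_s: 12.48
ee_pos: [575.5, -94.8, 112.9]
ee_rot: [-180.0, -0.0, 79.2]
force: [-0.2, -0.2, -1.7]
gripper_width: 35.7
gripper_force: 32.0
```

```bash
python3 - <<'E'
from h import *
import pickle
s=state();print(s['ee_pos'].round(1),s['ee_rot'].round(2),s['force'],s['gripper_width'])
c=camera_info('wrist'); w=grab_frame('wrist'); pickle.dump(c,open('w5.pkl','wb'))
sd=grab_frame('side')
p=proj('wrist',(571,-100.5,25)); q=proj('side',(571,-100.5,40)); print(p,q)
x,y=np.clip((p-[100,90]).astype(int),0,[360,240]);print(x,y)
a=cv2.resize(w[y:y+180,x:x+200],(400,360),interpolation=cv2.INTER_CUBIC)
x,y=np.clip((q-[50,45]).astype(int),0,[460,330]);print(x,y)
b=cv2.resize(sd[y:y+90,x:x+100],(400,360),interpolation=cv2.INTER_CUBIC)
cv2.imwrite('pics/w5.png',np.hstack([a,b]))
E
```

```text
[575.5 -94.8 112.9] [-1.7996e+02 -2.0000e-02  7.9160e+01] [-0.19394455 -0.20275309 -1.73241172] 35.68270389584084
[277.1 220.8] [242.9 217.4]
177 130
192 172
```

View pics/w5.png

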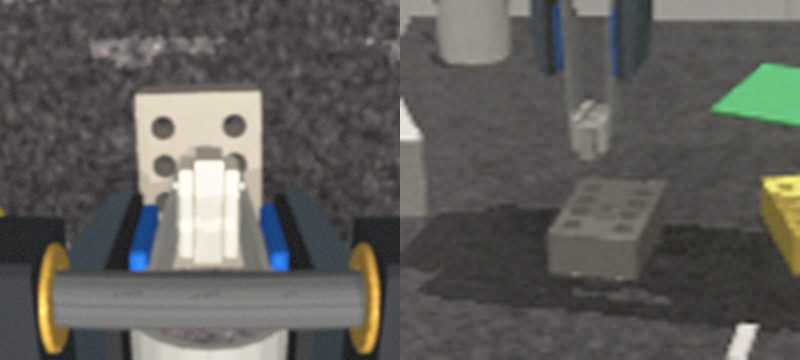

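The gauge is held in the shut jaws. The steel block's far top edge runs from crop (138,94) to (262,92), and its right edge goes down to (264,200). Refining its centre.

```bash
python3 - <<'E'
from h import *
import pickle
c=pickle.load(open('w5.pkl','rb'))
def P(u,v,z): return at('wrist',(177-.25+u*.5,130-.25+v*.5),z,c)[:2]
L,R,R2,L2=P(137,95,25),P(262,92,25),P(264,195,25),P(139,185,25)
d=R-L;print(L,R,np.linalg.norm(d),np.degrees(np.arctan2(d[1],d[0])))
for a,b in((R,R2),(L,L2)): e=a-b;print('side',np.degrees(np.arctan2(e[1],e[0])))
u=np.radians(81); print('centre',(L+R)/2-38*np.array([np.cos(u),np.sin(u)]))
x,y=192,172
for q in((550,254),(632,276),(665,182),(568,181)): print(at('side',(x-.4+(q[0]-400)/4,y-.4+q[1]/4),25))
s=np.mean([at('side',(x-.4+(q[0]-400)/4,y-.4+q[1]/4),25) for q in((549,246),(632,252),(665,182),(568,181))],0);print('side centre',s)
G=[P(194,163,88),P(223,163,88),P(195,262,88),P(225,262,88)];print('gauge',np.mean(G,0))
E
```

```text
[552.6 -60. ] [602.3 -68.3] 50.388292290967684 -9.481015773271979
side 81.3843518158359
side 79.0171286204826
centre [ 571.50549033 -101.68215694]
[595.7 -41.9  25. ]
[549.9 -18.2  25. ]
[ 539.1 -135.1   25. ]
[ 596.5 -135.    25. ]
side centre [571.225 -91.675  25.   ]
gauge [575.775 -93.7  ]
```

Request:
{"name": "move_arm", "arguments": {
  "motion": [
    [30,[-0.16,-0.27,0],[0,0,0.3]],
    [30,[0,0,-0.2],[0,0,0]],
    [30,[0,0,-0.3],[0,0,0]],
    [30,[0,0,-0.3],[0,0,0]],
    [30,[0,0,-0.2],[0,0,0]],
    [30,[0,0,-0.15],[0,0,0]],
    [30,[0,0,-0.1],[0,0,0]],
    [30,[0,0,-0.1],[0,0,0]],
    [30,[0,0,-0.08],[0,0,0]],
    [30,[0,0,-0.06],[0,0,0]],
    [30,[0,0,0],[0,0,0]],
    [30,[0,0,0],[0,0,0]]
  ]
}}

```text
time_s: 13.58
ee_pos: [572.0, -102.2, 75.8]
ee_rot: [180.0, 0.0, 80.3]
force: [-0.1, 0.5, -1.1]
gripper_width: 35.7
gripper_force: 32.0
```

Request:
{"name": "move_arm", "arguments": {
  "motion": [
    [30,[0,0,-0.04],[0,0,0]],
    [30,[0,0,-0.03],[0,0,0]],
    [30,[0,0,-0.02],[0,0,0]],
    [30,[0,0,0],[0,0,0]],
    [30,[0,0,0],[0,0,0]]
  ]
}}

```text
time_s: 14.0
ee_pos: [571.9, -102.2, 73.5]
ee_rot: [180.0, -0.0, 80.3]
force: [0.1, -0.1, -1.7]
gripper_width: 35.7
gripper_force: 32.0
```

Request:
{"name": "move_arm", "arguments": {
  "motion": [
    [30,[0,0,-0.015],[0,0,0]],
    [30,[0,0,-0.01],[0,0,0]],
    [30,[0,0,0],[0,0,0]],
    [30,[0,0,0],[0,0,0]]
  ]
}}

```text
time_s: 14.33
ee_pos: [572.0, -102.2, 73.4]
ee_rot: [180.0, 0.0, 80.3]
force: [-1.0, 0.7, 5.0]
gripper_width: 35.4
gripper_force: 32.0
```

Contact felt (+5 N). Opening gently to 46.

Request:
{"name": "move_arm", "arguments": {
  "motion": [
    [34,[0,0,0.01],[0,0,0]],
    [35,[0,0,0],[0,0,0]],
    [36,[0,0,0],[0,0,0]],
    [37,[0,0,0],[0,0,0]],
    [39,[0,0,0],[0,0,0]],
    [41,[0,0,0],[0,0,0]],
    [43,[0,0,0],[0,0,0]],
    [45,[0,0,0],[0,0,0]],
    [46,[0,0,0],[0,0,0]],
    [46,[0,0,0],[0,0,0]],
    [46,[0,0,0],[0,0,0]],
    [46,[0,0,0.1],[0,0,0]],
    [46,[0,0,0.2],[0,0,0]],
    [46,[0,0,0.4],[0,0,0]],
    [46,[0,0,0.5],[0,0,0]],
    [46,[0,0,0.5],[0,0,0]],
    [46,[0,0,0.5],[0,0,0]],
    [46,[0,0,0.3],[0,0,0]]
  ],
  "grip_force": 25
}}

```text
time_s: 15.83
ee_pos: [572.9, -102.3, 138.1]
ee_rot: [179.8, 0.0, 80.3]
force: [-0.6, -0.8, -1.4]
gripper_width: 45.7
gripper_force: 3.0
```

```bash
python3 - <<'E'
from h import *
s=state();print(s['ee_pos'].round(1),s['ee_rot'].round(2),s['force'],s['gripper_width'])
w=grab_frame('wrist');sd=grab_frame('side');cv2.imwrite('pics/w6f.png',w);cv2.imwrite('pics/s6f.png',sd)
a=cv2.resize(w[130:310,177:377],(400,360),interpolation=cv2.INTER_CUBIC)
b=cv2.resize(sd[172:262,192:292],(400,360),interpolation=cv2.INTER_CUBIC)
cv2.imwrite('pics/w6.png',np.hstack([a,b]))
E
```

```text
[ 572.9 -102.3  138.1] [179.8    0.    80.33] [-0.5795445  -0.75190943 -1.41655446] 45.654325628484926
```

View pics/w6.png

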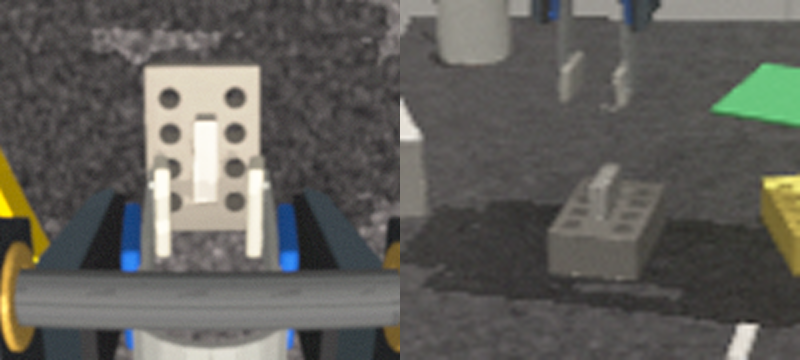

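The gauge stands upright near the middle of the steel block. Returning the tongs now.

Request:
{"name": "move_arm", "arguments": {
  "motion": [
    [46,[-0.1,-0.1,0],[0,0,0.5]],
    [46,[-0.1,-0.3,0],[0,0,1]],
    [46,[-0.2,-0.4,0],[0,0,1]],
    [46,[-0.3,-0.5,0],[0,0,1]],
    [46,[-0.3,-0.6,0],[0,0,1]],
    [46,[-0.3,-0.6,0],[0,0,1]],
    [46,[-0.3,-0.6,0],[0,0,1]],
    [46,[-0.3,-0.6,0],[0,0,1]],
    [46,[-0.3,-0.6,0],[0,0,1]],
    [46,[-0.3,-0.6,0],[0,0,1]],
    [46,[-0.3,-0.6,0],[0,0,1]],
    [46,[-0.3,-0.6,0],[0,0,1]],
    [46,[-0.3,-0.6,0],[0,0,1]],
    [46,[-0.3,-0.6,0],[0,0,1]],
    [46,[-0.3,-0.5,0],[0,0,1]],
    [46,[-0.3,-0.4,0],[0,0,1]],
    [46,[-0.2,-0.3,0],[0,0,1]],
    [46,[-0.1,-0.2,0],[0,0,1]],
    [46,[-0.1,-0.1,0],[0,0,1]],
    [46,[0,0,0],[0,0,1]]
  ]
}}

```text
time_s: 17.6
ee_pos: [453.5, -322.5, 135.0]
ee_rot: [180.0, -0.1, 158.5]
force: [0.8, 0.0, -0.7]
gripper_width: 45.8
gripper_force: 3.0
```

Request:
{"name": "move_arm", "arguments": {
  "motion": [
    [46,[0,0,-0.5],[0,0,0.3]],
    [46,[0,0,-0.5],[0,0,0]],
    [46,[0,0,-0.5],[0,0,0]],
    [46,[0,0,-0.3],[0,0,0]],
    [46,[0,0,0],[0,0,0]],
    [46,[0,0,0],[0,0,0]],
    [46,[0,0,0],[0,0,0]]
  ]
}}

```text
time_s: 18.18
ee_pos: [454.8, -322.4, 91.1]
ee_rot: [-180.0, 0.1, 159.5]
force: [-0.5, 1.1, -0.6]
gripper_width: 46.1
gripper_force: 3.0
```

Request:
{"name": "move_arm", "arguments": {
  "motion": [
    [46,[0.024,-0.2,0],[0,0,0]],
    [46,[0,-0.16,0],[0,0,0]],
    [46,[0,0,-0.4],[0,0,0]],
    [46,[0,0,-0.4],[0,0,0]],
    [46,[0,0,-0.3],[0,0,0]],
    [46,[0,0,-0.2],[0,0,0]],
    [46,[0,0,-0.15],[0,0,0]],
    [46,[0,0,-0.12],[0,0,0]],
    [46,[0,0,0],[0,0,0]],
    [46,[0,0,0],[0,0,0]],
    [46,[0,0,0],[0,0,0]]
  ]
}}

```text
time_s: 19.1
ee_pos: [455.3, -331.3, 51.7]
ee_rot: [-180.0, 0.0, 159.5]
force: [0.5, 0.0, 0.8]
gripper_width: 46.2
gripper_force: 3.0
```

Request:
{"name": "move_arm", "arguments": {
  "motion": [
    [46,[0,0,-0.04],[0,0,0]],
    [46,[0,0,-0.03],[0,0,0]],
    [46,[0,0,-0.02],[0,0,0]],
    [46,[0,0,0],[0,0,0]],
    [46,[0,0,0],[0,0,0]]
  ]
}}

```text
time_s: 19.52
ee_pos: [455.1, -331.2, 49.2]
ee_rot: [180.0, 0.0, 159.5]
force: [-0.6, 0.1, 0.1]
gripper_width: 45.8
gripper_force: 3.0
```

Request:
{"name": "move_arm", "arguments": {
  "motion": [
    [46,[0,0,-0.01],[0,0,0]],
    [46,[0,0,0],[0,0,0]],
    [46,[0,0,0],[0,0,0]]
  ]
}}

```text
time_s: 19.77
ee_pos: [455.1, -331.2, 49.1]
ee_rot: [-180.0, 0.0, 159.5]
force: [-0.2, -0.4, 0.9]
gripper_width: 46.0
gripper_force: 2.9
```

Request:
{"name": "move_arm", "arguments": {
  "motion": [
    [47,[0,0,0],[0,0,0]],
    [48,[0,0,0],[0,0,0]],
    [49,[0,0,0],[0,0,0]],
    [50,[0,0,0],[0,0,0]],
    [51,[0,0,0],[0,0,0]],
    [53,[0,0,0],[0,0,0]],
    [58,[0,0,0],[0,0,0]],
    [70,[0,0,0],[0,0,0]],
    [85,[0,0,0],[0,0,0]],
    [91,[0,0,0],[0,0,0]],
    [91,[0,0,0],[0,0,0]],
    [91,[0,0,0],[0,0,0]],
    [91,[0,0,0.3],[0,0,0]],
    [91,[0,0,0.6],[0,0,0]],
    [91,[0,0,1],[0,0,0]],
    [91,[0,0,1],[0,0,0]],
    [91,[0,0,1],[0,0,0]],
    [91,[0,0,1],[0,0,0]],
    [91,[0,0,0.7],[0,0,0]],
    [91,[0,0,0],[0,0,0]]
  ]
}}

```text
time_s: 21.43
ee_pos: [456.9, -332.6, 193.7]
ee_rot: [-179.9, 0.5, 159.5]
force: [0.5, -0.9, 0.8]
gripper_width: 91.1
gripper_force: 0.0
```

```bash
python3 - <<'E'
from h import *
s=state();print(s['ee_pos'].round(1),s['ee_rot'].round(2),s['time_s'],s['gripper_width'])
w=grab_frame('wrist');w2=cv2.imread('pics/w2f.png'); c=camera_info('wrist')
import pickle; c0=pickle.load(open('w2.pkl','rb'))
# blue plates and green pad compared with the first view (no picture viewing)
def blobs(im,ci):
    h=cv2.cvtColor(im,cv2.COLOR_BGR2HSV)[150:235,225:335]
    for lo,hi,z in(((105,150,100),(125,255,255),68),):
        m=cv2.inRange(h,lo,hi); n,_,st,ce=cv2.connectedComponentsWithStats(m)
        for i in range(1,n):
            if st[i,4]>25:print(z,st[i,4],st[i,2:4],at('wrist',ce[i]+[225,150],z,ci))
blobs(w2,c0);print('now');blobs(w,c)
sd=grab_frame('side'); s0=cv2.imread('pics/s0.png'); s6=cv2.imread('pics/s6f.png')
def d(a,b,x,y,X,Y): return np.abs(a[y:Y,x:X].astype(int)-b[y:Y,x:X]).mean().round(2)
print('side tongs',d(sd,s0,265,150,320,210),'gauge on block',d(sd,s6,222,205,265,245))
E
```

```text
[ 456.9 -332.6  193.7] [-179.86    0.5   159.53] 21.4333 91.1407568555267
68 145 [ 6 33] [ 448.3 -351.6   68. ]
68 119 [ 5 33] [ 462.9 -313.1   68. ]
now
68 123 [ 5 32] [ 443.4 -353.8   68. ]
68 142 [ 6 32] [ 458.4 -315.5   68. ]
side tongs 10.06 gauge on block 17.46
```

Request:
{"name": "move_arm", "arguments": {
  "motion": [
    [91,[0,0,0],[0,0,0]],
    [91,[0,0,0],[0,0,0]],
    [91,[0,0,0],[0,0,0]]
  ]
}}

```text
time_s: 21.78
ee_pos: [454.5, -330.7, 187.5]
ee_rot: [179.9, -0.1, 159.5]
force: [0.4, -0.1, 0.5]
gripper_width: 90.9
gripper_force: 0.0
```

```bash
python3 - <<'E'
from h import *
s=state();print(s['ee_pos'].round(1),s['ee_rot'].round(2),s['time_s'])
c=camera_info('wrist');w=grab_frame('wrist')
import pickle; c0=pickle.load(open('w2.pkl','rb')); w2=cv2.imread('pics/w2f.png')
def blobs(im,ci):
    h=cv2.cvtColor(im,cv2.COLOR_BGR2HSV)[150:240,225:335]
    m=cv2.inRange(h,(105,150,100),(125,255,255)); n,_,st,ce=cv2.connectedComponentsWithStats(m)
    for i in range(1,n):
        if st[i,4]>25:print('pl',st[i,4],at('wrist',ce[i]+[225,150],68,ci))
    H=cv2.cvtColor(im,cv2.COLOR_BGR2HSV); m=cv2.inRange(H,(60,100,60),(85,255,255)); m[260:]=0; m[:, :200]=0
    cs=max(cv2.findContours(m,0,2)[0],key=cv2.contourArea); b=cv2.boxPoints(cv2.minAreaRect(cs)); print('pad',np.mean([at('wrist',q,4,ci) for q in b],0))
blobs(w2,c0);blobs(w,c)
sd=grab_frame('side'); s0=cv2.imread('pics/s0.png'); s6=cv2.imread('pics/s6f.png')
for n,im in(('s0',s0),('s6',s6),('now',sd)):
    H=cv2.cvtColor(im,cv2.COLOR_BGR2HSV); m=cv2.inRange(H,(105,120,40),(125,255,255))[150:205,265:320]
    n2,_,st,ce=cv2.connectedComponentsWithStats(m); print(n,[(st[i,:].tolist()) for i in range(1,n2) if st[i,4]>10])
# gauge in side: bright column profile around block centre
g=lambda im:cv2.cvtColor(im,6)[205:245,225:265].astype(np.float32)
print(np.corrcoef(g(s6).ravel(),g(sd).ravel())[0,1], cv2.phaseCorrelate(g(s6),g(sd)), np.corrcoef(g(s0).ravel(),g(sd).ravel())[0,1])
E
```

```text
[ 454.5 -330.7  187.5] [ 1.7995e+02 -1.5000e-01  1.5953e+02] 21.7833
pl 145 [ 448.3 -351.6   68. ]
pl 119 [ 462.9 -313.1   68. ]
pad [ 457.725 -333.275    4.   ]
pl 130 [ 445.2 -355.2   68. ]
pl 143 [ 460.7 -316.8   68. ]
pad [ 457.6  -333.75    4.  ]
s0 [[23, 25, 6, 8, 15]]
s6 []
now []
0.784663722549654 ((0.3302725559820807, -0.5685262870065522), 0.5251187679171562) 0.8667503799528458
```

```bash
python3 - <<'E'
from h import *
import pickle; c0=pickle.load(open('w2.pkl','rb')); w2=cv2.imread('pics/w2f.png')
c=camera_info('wrist');w=grab_frame('wrist');sd=grab_frame('side');cv2.imwrite('pics/w7f.png',w);cv2.imwrite('pics/s7f.png',sd)
for n,u,v,r,z in(('jawL',266,181,6,24),('jawR',302,182,6,24),('bow',284.6,218,24,112),('plL',262,205,9,68),('plR',307,205,9,68)):
    u,v=int(u),int(v); t=w2[v-r:v+r+1,u-r:u+r+1]; win=w[v-r-18:v+r+19,u-r-18:u+r+19]
    m=cv2.matchTemplate(win,t,cv2.TM_CCOEFF_NORMED); _,sc,_,l=cv2.minMaxLoc(m); q=(u+l[0]-18,v+l[1]-18)
    print(n,(u,v),q,round(sc,2),at('wrist',(u,v),z,c0),at('wrist',q,z,c), (at('wrist',q,z,c)-at('wrist',(u,v),z,c0)).round(1))
for n in('s0','s6f','s7f'):
    g=cv2.imread(f'pics/{n}.png',0); print(n);print(g[211:230,232:256:1])
E
```

```text
jawL (266, 181) (259, 181) 0.86 [ 434.4 -344.2   24. ] [ 432.4 -347.4   24. ] [-2.  -3.2  0. ]
jawR (302, 182) (295, 182) 0.99 [ 448.9 -309.4   24. ] [ 446.6 -312.6   24. ] [-2.3 -3.2  0. ]
bow (284, 218) (275, 218) 0.96 [ 455.3 -332.8  112. ] [ 453.2 -335.8  112. ] [-2.1 -3.   0. ]
plL (262, 205) (254, 206) 0.92 [ 448.1 -351.4   68. ] [ 447. -355.   68.] [-1.1 -3.6  0. ]
plR (307, 205) (299, 203) 0.92 [ 463.  -312.6   68. ] [ 458.8 -315.2   68. ] [-4.2 -2.6  0. ]
s0
[[ 82  81  80  81  82  80  81  83  82  84  81  80  78  81  80  80  78  81
   79  82  83  80  76  81]
 [ 82  83  88  88  85  84  82  75  80  82  82  74  79  79  80  83  82  85
   84  83  79  79  80  79]
 [ 81  86  86  88  88  88  87  80  80  82  83  83  81  79  83  79  81  86
   86  82  79  81  83  86]
 [ 84  83  86  88  87  82  83  78  79  83  83  87  79  75  75  77  77  78
   76  77  77  84  83  81]
 [ 82  85  83  84  78  77  80  78  82  81  79  79  77  75  80  84  86  83
   77  79  78  80  81  79]
 [ 81  77  79  84  82 113 144 151 138 132 116 104  99 101  90  82  81  78
   78  78  76  78  76  81]
 [ 74  79  82  84 109 
[... 4439 characters left out ...]
56 178 175 174 176 176 150 125 118 126 111  98 113 159 175 174 142
  107 106 117 157 180 151]
 [133 169 172 138 103 105 118 130 126 121 126 108 106 160 177 177 177 178
  170 169 173 178 166 122]
 [163 177 160 125 109 101 121 127 124 120 121 108 145 174 181 149 115 110
  110 143 169 178 147  90]
 [177 178 176 176 173 174 174 148 115 140 132 119 161 180 179 145 109 106
  115 156 175 164 122  82]
 [183 153 112 112 114 162 181 176 175 177 175 176 177 180 177 173 170 168
  171 175 181 146  85  78]
 [164 125  96  94 116 163 178 180 178 180 180 181 177 164 126 108 110 135
  166 175 165 118  76  76]
 [176 171 172 172 171 178 180 182 179 178 181 179 176 147 102  94  89 124
  163 181 144  78  74  76]]
```

```bash
python3 -c "
from workcell import *
print(job_done())"
```

```text
the job is handed in; nothing more can be done
None
```

I set the taller gauge block upright near the middle of the steel block. The tongs stand upright on their green pad, about 4 mm from where they started, and I left that offset uncorrected. The job is handed in; no verdict was shown.

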